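# Seat a valve cover and hold a thickness probe on its test spot

## Robot

A 6-joint arm with a two-finger parallel gripper is mounted at the origin on a cart in front of the work surface, level with it; the furniture and walls round the work are solid. World frame = base frame: x ahead of the robot, y to its left, z up, the work surface at z = 0. Lengths are in m, angles in rad, forces in N, time in s.
With the tool pointing down it reaches from about 0.35 to 0.775 m from the base axis. Payload 5.5 kg.
Tool frame: the origin (TCP) lies on the centre line of the jaws, within the pads' length; the fingertips stand 8 mm ahead of it and the grasp point (between the pads) lies 11 mm behind it; z points along the fingers, y is the direction in which the jaws open and shut (so a half turn about z gives the same grasp; the last joint's range is limited). The gripper opens to 85 mm and grips with 20 to 120 N. Pads are 22 mm wide; open, the fingers measure 114 mm over their backs; the gripper's body (76 mm by 85 mm) begins 54 mm behind the grasp point. The pads swing forward as they close: fully open they stand 13 mm farther back than shut.
Start: joints at [-0.14, 0.313, 0.046, 1.304, 0, 1.431], TCP at [0.575, -0, 0.239] pointing down, gripper open.
Joint ranges: [-2.76, 2.76], [-0.86, 1.69], [-1.03, 1.26], [-2.2, 2.34], [-1.47, 1.5], [-3.14, 3.14]. Speed limits (rad/s): [2.57, 2.57, 3.14, 3.14, 3.14, 3.14].

## Interface

Orientations are given as a unit quaternion [w, x, y, z].
In Python, from workcell import env gives the robot as it stands. The module is installed in compiled form; this text tells all that it offers.
- The arm moves only by the tool play_rows, never from a script. Its argument "steps" is a list of rows, each an object with "claw": the closure in counts, from 0 (fully open) to 255 (shut); "dp": the shift along the tool's x, y, z in m, a list of three; "angular": the turn, a rotation vector about the tool's x, y, z in degrees, a list of three. In form: [{"claw": claw, "dp": [dx, dy, dz], "angular": [wx, wy, wz]}, ...]. A call has exactly 8 rows; each row shifts and turns the commanded pose from where the row before left it, along the tool's axes as they then stand; what a row does not reach is not made up. A row lasts 1/12 s, in which the tool goes at most 41.7 mm and 7.16 degrees, less where a joint would pass 70% of its speed; a pose out of reach is approached as far as the arm can. A call is refused whole if a number of a shift passes 0.0417 or a number of a turn 7.16, either way. A call with a gripper value outside its range is refused whole. The fingers move at their own pace and stop on an object; "force" is the grip in N (left out, the last holds). Time passes only in rows, so rows that do not move let the fingers close, or fill a call up. It gives the time, the measured TCP pose, the force and the opening at its end, in the units of the state.
- env.get_state(): the state, without advancing time (a new reading comes with each control period).
- env.read_camera(name): name is "scene" or "top"; returns (picture, depth): 384x512x3 uint8, red, green, blue; 384x512 float32, m along the optical axis (not along the pixel's ray), 0 where there is no reading.
- env.calibration(name): a dict with "fx", "fy", "cx", "cy" (pixels), "world_from_camera" (4x4, takes a point from camera to world coordinates). Camera axes: x right, y down, z forward; pixel columns grow to the right and rows downward; lengths in m; the calibration is good to about 2 mm. A picture is of the moment at which its call begins. calibration takes no time and is no camera call.
- env.hand_in(): hands the job in, once; it reports no verdict.
The state is a dict: "clock": time; "joint_pos": joint angles; "qvel": joint speeds; "tau": joint torques, N m; "tcp_pos": TCP position; "orientation": TCP orientation; "wrist_force": force on the tool from outside, world axes, zero at the start; "ft_torque": the same for the moment, N m; "finger_gap": finger opening in m.
Only numpy, scipy, OpenCV 4.12 (cv2) and the standard library are available. Lean on these libraries where they do the work, as an engineer would, in place of code of your own. Each camera call takes 0.05 s, during which the arm holds its last target. There are 200 camera calls.

## Task

Seat the aluminium valve cover on the dark inspection base, its large and small holes over the thick and thin pegs so that it lies flat, and let go of it. Then lift the orange thickness probe out of its stand and press its spring tip lightly on the blue spot, square to that sloping face, with the tip pushed in about half way; finish like that, still holding the probe against the spot. Leave the other things where they are.

Things in the scene. Friction and masses are not known exactly. Their poses are not given: they have to be found in the camera images.
- base: Inspection base fixed to the worktop: dark steel plate 108 (x) x 130 (y) x 20 mm. Origin at the centre of its underside, z up, front -x. Two brass pegs stand on the plate at x=+12 mm: a thick one (14 mm) at y=+40 mm, a thin one (9 mm) at y=-40 mm; each 16 mm tall, the upper 6 mm tapered (to 6 and 4 mm).
- seat (a point): Centre of the top face of the base, 20 mm above its origin, same axes as the base. The seated cover has its origin here and the same yaw as the base.
- cover: Loose aluminium valve cover, 0.34 kg: flange 84 (x) x 112 (y) x 18 mm; origin at centre of underside, front -x. Through holes at x=+12: 16.5 mm wide at y=+40, 11.5 mm at y=-40. Grip block 32 (x) x 36 (y) mm at its balance point, centre x=+12, y=0, z 18 to 58 mm: pinch across y. In front a white 40x50 mm pad slopes 20 degrees, facing up and -x. Starts flat on the worktop, front roughly to the robot.
- spot (a point): Centre of the blue spot (22 mm across) in the middle of the white pad, on its surface; at x = -20 mm, y = 0, z = 34 mm of the cover. Its z axis is the outward normal of the pad (20 degrees from the cover's z axis towards the cover's -x), its y axis the cover's y axis.
- stand: Grey probe stand fixed to the worktop: block 56 x 56 x 70 mm on a black foot 80 x 80 x 8 mm, with an upright 21 mm hole right through its middle. Origin at the centre of its underside.
- probe: Loose spring-tipped probe, 0.13 kg, upright in the stand. Orange round handle 28 mm diameter, 80 mm long; below it a steel nose, 16 mm diameter, 40 mm long, then the brass tip, 8 mm diameter, 12 mm long. Origin on the axis at the shoulder under the handle, which rests on the stand's top (70 mm up); z runs up the handle. Lift it over 52 mm to leave the hole.
- probe_point (a point): End of the probe's brass tip, on the axis, 52 mm below the probe's origin when not pressed; z along the probe's axis towards the handle.
- plunger (a joint): How far the brass tip is pushed into the nose against its spring, m: 0 out, 0.010 fully in. About 2 N start it, 4 N hold it half way (0.005), 6 N push it fully in.
- hex_key: Bystander: black hex key lying flat, 35x113x7 mm; origin at the centre of its underside. Not to be moved.
- bolt: Bystander: steel bolt lying down, 15x35x13 mm; origin at the centre of its underside. Not to be moved.
- dish: Bystander: small round steel dish of nuts, 69 mm across, 20 mm high; origin at the centre of its underside. Not to be moved.
- ring: Bystander: orange ring plate lying flat, 70 mm across, 12 mm high; origin at the centre of its underside. Not to be moved.
- marker: Bystander: white paint marker with black cap lying down, 13x128 mm; origin at the centre of its underside. Not to be moved.
Things that resemble listed ones, but are neither listed nor needed, are in the scene too. There is more than one size of the probe; the one meant has the size given above.

How it is judged:
On the way, in this order (a step that is already met when the one before it is completed fails the run):
1. the cover lies flat on the base over both pegs and is let go (horizontal distance between cover and seat below 0.0035 m and z of cover in the frame of seat between -0.003 and 0.003 m and angle between the y axis of cover and the y axis of base, either way round below 0.06 rad and angle between cover's own z axis and vertical below 0.04 rad and contact force between the fingers and cover below 0.1 N), for 0.2 s.
2. the probe is lifted clear of its stand (height (world z) of probe above 0.125 m and contact force between probe and stand below 0.1 N and contact force between the fingers and probe above 1 N), for 0.1 s.
At the end, for the whole second after the job is handed in: The cover lies on the base over both pegs (within 3.5 mm, 0.06 rad), not touched by the fingers; the gripper holds the probe clear of its stand, tip within 8 mm of the spot centre, square to the pad within 10 degrees, pushed in 2 to 8.5 mm with 1.5 to 8 N, all at rest (all of step 1 and distance between probe_point and spot below 0.008 m and angle between the z axis of probe_point and the z axis of spot, either way round below 0.175 rad and value of joint plunger between 0.002 and 0.0085 m and contact force between probe and cover between 1.5 and 8 N and contact force between the fingers and probe above 1 N and contact force between probe and stand below 0.1 N and linear speed of each of probe, cover below 0.02 m/s); the arm keeps its last pose, push and grip.
It fails at once if the probe is pressed hard on the cover (over 25 N) (contact force between probe and cover above 25 N).
It fails at once if a bystander is moved by more than 30 mm (distance of any of hex_key, bolt, dish, ring, marker from where it was at the start of the episode above 0.03 m).
It also fails if it takes over 51 s, if anything falls off the work surface, if the arm or the gripper's body presses on something with over 40 N, if the wrist force passes 120 N, or if a joint passes its speed limit or range.

## Working session

There is one attempt and no reset: what is moved stays moved. The work goes in short steps, Python scripts to look and compute and a tool call to move; the robot and the scene stay as the last step left them, time stands still between calls to the robot, and variables do not carry over. Pictures are saved under pics/ and viewed, about 8 in all and at most 12, crops included, and the job is handed in when it is done.

Besides the shell and the picture viewer there is one more tool, called after "Call:" in YAML: its name, and indented under it one key for each argument. play_rows: Moves the arm, as the interface text tells. Its arguments: {"type":"object","properties":{"steps":{"type":"array","items":{"type":"object","properties":{"claw":{"type":"number"},"dp":{"type":"array","items":{"type":"number"}},"angular":{"type":"array","items":{"type":"number"}}}}},"force":{"type":"number"}},"required":["steps"]}

```bash
mkdir -p pics; cat > h.py <<'E'
import numpy as np, cv2
from workcell import env
def cloud(name):
    im,d=env.read_camera(name); c=env.calibration(name)
    v,u=np.indices(d.shape); P=np.stack([(u-c['cx'])/c['fx']*d,(v-c['cy'])/c['fy']*d,d],-1)
    T=np.array(c['world_from_camera']); W=P@T[:3,:3].T+T[:3,3]; W[d==0]=np.nan
    return im,d,W
def save(im,f): cv2.imwrite('pics/'+f,cv2.cvtColor(im,cv2.COLOR_RGB2BGR))
E
python3 - <<'E'
from h import *
for n in('top','scene'):
    im,d,W=cloud(n); np.savez(n+'.npz',im=im,W=W); save(im,n+'1.png')
    c=env.calibration(n); print(n,c['fx'],np.round(c['world_from_camera'],3).tolist())
print(env.get_state())
E
```

```text
top 478.5993708672517 [[-0.02, -0.983, 0.184, 0.364], [-1.0, 0.022, 0.011, -0.268], [-0.015, -0.184, -0.983, 1.077], [0.0, 0.0, 0.0, 1.0]]
scene 434.0457822834063 [[0.684, -0.548, 0.482, 0.11], [-0.729, -0.497, 0.471, -0.688], [-0.019, -0.673, -0.739, 0.748], [0.0, 0.0, 0.0, 1.0]]
{'clock': 0.1, 'joint_pos': array([-1.39562065e-01,  3.13962603e-01,  4.50950627e-02,  1.30357849e+00,
       -1.97978702e-06,  1.43121615e+00]), 'qvel': array([ 0.00044114, -0.00079912,  0.00180065, -0.00030173, -0.00092023,
       -0.00120298]), 'tau': array([ 3.58776997e-03, -4.81727242e+01,  2.99244744e+01,  1.27543980e-02,
       -1.12281841e-04,  1.60051752e-05]), 'tcp_pos': array([5.74568437e-01, 7.22236570e-05, 2.38477803e-01]), 'orientation': array([-6.58131437e-04,  7.07100138e-01,  7.07112943e-01, -4.97234124e-04]), 'wrist_force': array([ 0.04011538, -0.06201184,  0.00959202]), 'ft_torque': array([-0.01205964,  0.01225384,  0.01351641]), 'finger_gap': 0.08525885239516874}
```

View pics/top1.png

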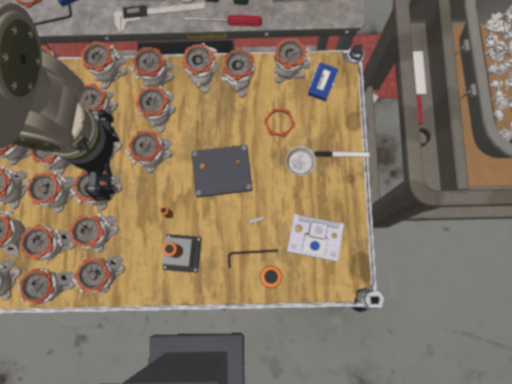

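View pics/scene1.png

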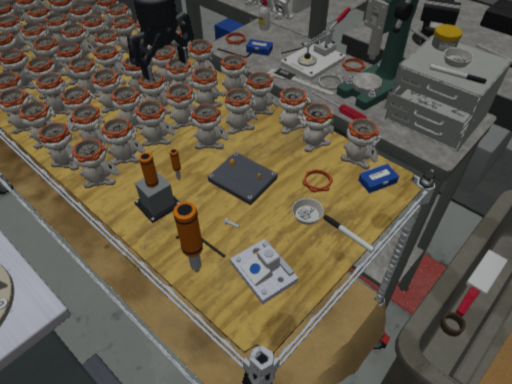

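Top view: cover at (315,238) with the blue spot at (315,245), base at (221,170), stand and probe at (178,252). Probe candidates are the one in the stand (172,248), a small one at (166,211) and a fat one at (270,276). I'll check their diameters by measurement and with a crop.

```bash
python3 - <<'E'
from h import *
z=np.load('top.npz'); im,W=z['im'],z['W']; z2=np.load('scene.npz'); im2,W2=z2['im'],z2['W']
hsv=cv2.cvtColor(im,cv2.COLOR_RGB2HSV)
def rect(name,P):
    r=cv2.minAreaRect((P[:,:2]*1000).astype(np.float32)); print(name,len(P),'rect',np.round(r[0],1),np.round(r[1],1),round(r[2],2),'z med',np.round(np.median(P[:,2])*1000,1))
def win(W,u0,u1,v0,v1,lo,hi):
    m=np.zeros(W.shape[:2],bool); m[v0:v1,u0:u1]=1; return m&(W[...,2]>lo)&(W[...,2]<hi)
rect('base',W[win(W,185,260,138,202,.014,.026)])
rect('pegs',W[win(W,185,260,138,202,.029,.045)])
print(np.round(W[win(W,185,260,138,202,.027,.045)]*1000,1))
rect('cover',W[win(W,280,350,205,268,.012,.026)])
rect('coverall',W[win(W,280,350,205,268,.012,.08)])
rect('block',W[win(W,280,350,205,268,.052,.07)])
print('block mean',np.round(np.nanmean(W[win(W,280,350,205,268,.052,.07)],0)*1000,1))
m=np.zeros(im.shape[:2],bool); m[205:268,280:350]=1
s=m&(hsv[...,0]>95)&(hsv[...,0]<125)&(hsv[...,1]>130); print('spot',s.sum(),np.round(np.nanmean(W[s],0)*1000,1))
rect('stand',W[win(W,155,210,225,280,.06,.078)]); rect('foot',W[win(W,155,210,225,280,.005,.012)])
for n,b in dict(inst=(155,190,230,268),small=(155,178,200,222),fat=(255,290,260,292)).items():
    for lo,hi in((.03,.2),):
        P=W[win(W,*b,lo,hi)]; 
        if len(P): top=P[:,2].max(); Q=P[P[:,2]>top-.008]; print(n,top); rect(n,Q); print(cv2.minEnclosingCircle((Q[:,:2]*1000).astype(np.float32)))
# scene view
hs2=cv2.cvtColor(im2,cv2.COLOR_RGB2HSV)
for n,b in dict(inst=(138,160,148,190),small=(168,182,146,174),fat=(170,205,200,258)).items():
    mm=np.zeros(im2.shape[:2],bool); mm[b[2]:b[3],b[0]:b[1]]=1; o=mm&(hs2[...,0]<15)&(hs2[...,1]>140)
    P=W2[o]; P=P[~np.isnan(P[:,0])]; print('scene',n,len(P),'zrange',np.round(np.percentile(P[:,2],[1,99])*1000), np.round(np.median(P,0)*1000))
    for zz in np.arange(.03,.18,.02):
        Q=P[abs(P[:,2]-zz)<.006]
        if len(Q)>4:
            q=Q[:,:2]@np.array([.684,-.729]); print('  z',round(zz,3),'width',np.round(np.ptp(q)*1000,1),'mean',np.round(Q.mean(0)*1000))
a=cv2.resize(im[130:295,140:350],None,fx=3.8,fy=3.6,interpolation=cv2.INTER_CUBIC)
b=cv2.resize(im2[140:310,130:310],None,fx=3.5,fy=3.5,interpolation=cv2.INTER_CUBIC)
save(a,'topc.png');save(b,'scenec.png')
E
```

```text
base 2567 rect [ 616.3 -174.3] [108.8 129.9] 5.56 z med 19.8
pegs 39 rect [ 628.6 -172.5] [11.8 89.1] 8.2 z med 33.2
[[ 644.4 -191.9   28.5]
 [ 635.6 -212.4   33.6]
 [ 633.7 -210.1   32. ]
 [ 632.8 -212.5   35.3]
 [ 632.5 -214.8   36.5]
 [ 633.8 -216.8   31.2]
 [ 631.5 -210.    31.6]
 [ 631.1 -212.3   33.1]
 [ 629.8 -214.8   38.1]
 [ 631.1 -216.8   32.6]
 [ 629.9 -209.8   28.9]
 [ 628.8 -212.3   32.9]
 [ 628.7 -214.6   33.2]
 [ 630.  -216.6   28. ]
 [ 628.1 -131.5   34.3]
 [ 627.3 -134.1   37.1]
 [ 629.2 -135.4   29.5]
 [ 628.  -138.2   33.9]
 [ 627.6 -214.3   28.5]
 [ 626.7 -128.8   30.8]
 [ 626.2 -131.3   32.8]
 [ 624.5 -134.3   39. ]
 [ 625.8 -135.9   33.9]
 [ 625.3 -138.4   35.4]
 [ 623.8 -129.1   33.3]
 [ 623.2 -131.6   35.5]
 [ 623.3 -133.8   34.8]
 [ 622.6 -136.4   37.4]
 [ 623.6 -138.1   33.2]
 [ 624.3 -139.9   29.9]
 [ 622.5 -128.6   29.2]
 [ 620.7 -131.7   36.1]
 [ 622.3 -133.1   29.3]
 [ 621.5 -135.7   32.4]
 [ 621.1 -138.2   33.9]
 [ 621.2 -140.3   33.3]
 [ 619.9 -128.7   30.3]
 [ 619.2 -131.3   32.8]
 [ 619.1 -133.6   33.2]
 [ 619.4 -135.6   31.6]
 [ 619.5 -137.8   31.1]
[... 886 characters left out ...]
 zrange [ 73. 151.] [422. -95. 115.]
  z 0.07 width 18.5 mean [423. -94.  74.]
  z 0.09 width 23.0 mean [423. -94.  90.]
  z 0.11 width 22.6 mean [423. -94. 110.]
  z 0.13 width 21.9 mean [422. -94. 130.]
  z 0.15 width 24.2 mean [425. -87. 148.]
scene small 110 zrange [39. 93.] [508. -66.  69.]
  z 0.05 width 14.1 mean [508. -66.  50.]
  z 0.07 width 11.6 mean [507. -65.  70.]
  z 0.09 width 13.2 mean [509. -63.  89.]
scene fat 774 zrange [ 76. 190.] [ 361. -294.  139.]
  z 0.09 width 34.2 mean [ 361. -292.   91.]
  z 0.11 width 33.9 mean [ 364. -293.  110.]
  z 0.13 width 34.7 mean [ 361. -292.  130.]
  z 0.15 width 32.5 mean [ 361. -292.  150.]
  z 0.17 width 32.6 mean [ 362. -293.  170.]
```

View pics/scenec.png

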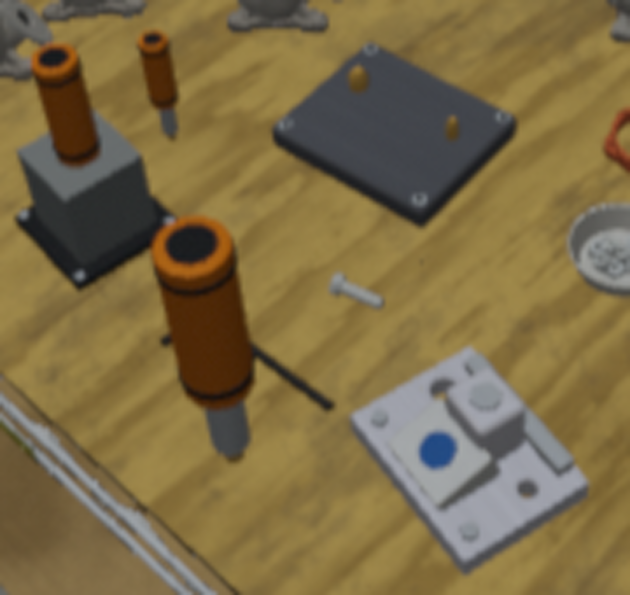

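View pics/topc.png

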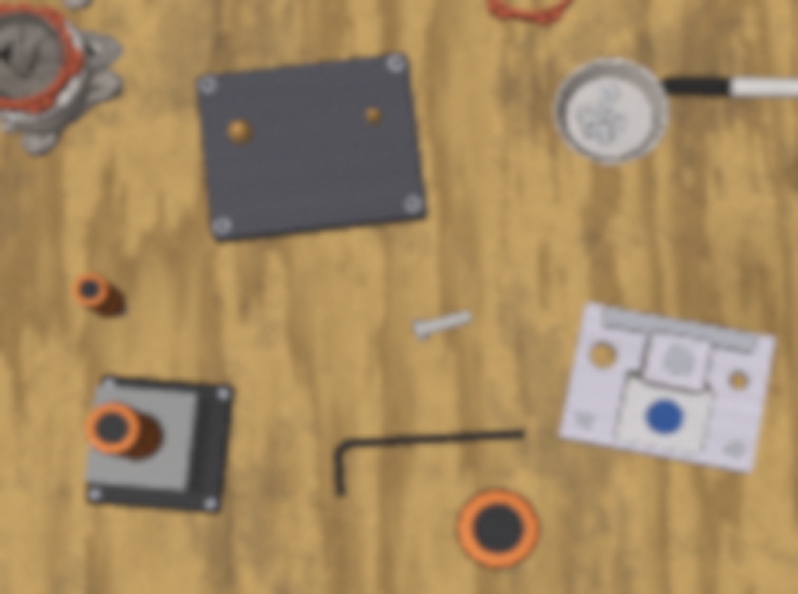

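The probe in the stand (172,248 in top) has a handle about 28 mm across with its top at 150 mm, so it's the one meant. The one at (166,211) is about 18 mm across and the one at (270,276) about 37 mm, so both are decoys. The crops show the cover with its big hole to the left, and the base's thick peg on the left.

Cover: (459.0,-381.2) mm, yaw -12.3°. Base: (616.3,-174.3) mm, yaw +5.7°. Moving above the cover's grip block.

Call:
play_rows:
  steps:
    - {"claw":0,"dp":[-0.0384,-0.0104,0],"angular":[0,0,0]}
    - {"claw":0,"dp":[-0.0384,-0.0104,0],"angular":[0,0,0]}
    - {"claw":0,"dp":[-0.0384,-0.0104,0],"angular":[0,0,0]}
    - {"claw":0,"dp":[-0.0384,-0.0104,0],"angular":[0,0,0]}
    - {"claw":0,"dp":[-0.0384,-0.0104,0],"angular":[0,0,0]}
    - {"claw":0,"dp":[-0.0384,-0.0104,0],"angular":[0,0,0]}
    - {"claw":0,"dp":[-0.0384,-0.0104,0],"angular":[0,0,0]}
    - {"claw":0,"dp":[-0.0384,-0.0104,0],"angular":[0,0,0]}
  force: 60

```text
clock: 0.77
tcp_pos: [0.4908, -0.3088, 0.239]
orientation: [-0.0, 0.707, 0.707, 0.0]
wrist_force: [0.5, -0.3, -0.9]
finger_gap: 0.0853
```

Call:
play_rows:
  steps:
    - {"claw":0,"dp":[-0.0384,-0.0104,0],"angular":[0,0,0]}
    - {"claw":0,"dp":[-0.0384,-0.0104,0],"angular":[0,0,0]}
    - {"claw":0,"dp":[0,0,0],"angular":[0,0,-7.07]}
    - {"claw":0,"dp":[0,0,0],"angular":[0,0,-7.07]}
    - {"claw":0,"dp":[0,0,0],"angular":[0,0,-7.07]}
    - {"claw":0,"dp":[0,0,0],"angular":[0,0,-7.07]}
    - {"claw":0,"dp":[0,0,0],"angular":[0,0,-7.07]}
    - {"claw":0,"dp":[0,0,0],"angular":[0,0,-7.07]}

```text
clock: 1.43
tcp_pos: [0.4707, -0.3839, 0.2387]
orientation: [-0.001, 0.401, 0.916, 0.0]
wrist_force: [0.1, -0.0, 1.1]
finger_gap: 0.0856
```

Call:
play_rows:
  steps:
    - {"claw":0,"dp":[0,0,0.03],"angular":[0,0,-7.06]}
    - {"claw":0,"dp":[0,0,0.03],"angular":[0,0,-7.06]}
    - {"claw":0,"dp":[0,0,0.03],"angular":[0,0,-7.06]}
    - {"claw":0,"dp":[0,0,0.02],"angular":[0,0,-7.06]}
    - {"claw":0,"dp":[0,0,0.01],"angular":[0,0,-7.06]}
    - {"claw":0,"dp":[0,0,0],"angular":[0,0,0]}
    - {"claw":0,"dp":[0,0,0],"angular":[0,0,0]}
    - {"claw":0,"dp":[0,0,0],"angular":[0,0,0]}

```text
clock: 2.1
tcp_pos: [0.4714, -0.3844, 0.1201]
orientation: [0.0, 0.108, 0.994, -0.0]
wrist_force: [0.7, 0.2, 0.9]
finger_gap: 0.0855
```

Call:
play_rows:
  steps:
    - {"claw":0,"dp":[0,0,0.03],"angular":[0,0,0]}
    - {"claw":0,"dp":[0,0,0.025],"angular":[0,0,0]}
    - {"claw":0,"dp":[0,0,0.02],"angular":[0,0,0]}
    - {"claw":0,"dp":[0,0,0.01],"angular":[0,0,0]}
    - {"claw":0,"dp":[0,0,0],"angular":[0,0,0]}
    - {"claw":255,"dp":[0,0,0],"angular":[0,0,0]}
    - {"claw":255,"dp":[0,0,0],"angular":[0,0,0]}
    - {"claw":255,"dp":[0,0,0],"angular":[0,0,0]}

```text
clock: 2.77
tcp_pos: [0.4721, -0.3851, 0.0363]
orientation: [0.001, 0.107, 0.994, -0.001]
wrist_force: [-0.2, -0.3, -0.5]
finger_gap: 0.0513
```

Call:
play_rows:
  steps:
    - {"claw":255,"dp":[0,0,0],"angular":[0,0,0]}
    - {"claw":255,"dp":[0,0,0],"angular":[0,0,0]}
    - {"claw":255,"dp":[0,0,0],"angular":[0,0,0]}
    - {"claw":255,"dp":[0,0,0],"angular":[0,0,0]}
    - {"claw":255,"dp":[0,0,-0.02],"angular":[0,0,0]}
    - {"claw":255,"dp":[0,0,-0.02],"angular":[0,0,0]}
    - {"claw":255,"dp":[0,0,-0.02],"angular":[0,0,0]}
    - {"claw":255,"dp":[0,0,-0.02],"angular":[0,0,0]}

```text
clock: 3.43
tcp_pos: [0.4705, -0.3834, 0.1145]
orientation: [-0.001, 0.107, 0.994, 0.001]
wrist_force: [-0.7, -0.1, -3.6]
finger_gap: 0.0349
```

Call:
play_rows:
  steps:
    - {"claw":255,"dp":[-0.0109,0.024,0],"angular":[0,0,0]}
    - {"claw":255,"dp":[-0.0109,0.024,0],"angular":[0,0,0]}
    - {"claw":255,"dp":[-0.0109,0.024,0],"angular":[0,0,0]}
    - {"claw":255,"dp":[-0.0109,0.024,0],"angular":[0,0,0]}
    - {"claw":255,"dp":[-0.0109,0.024,0],"angular":[0,0,0]}
    - {"claw":255,"dp":[-0.0109,0.024,0],"angular":[0,0,0]}
    - {"claw":255,"dp":[-0.0109,0.024,0],"angular":[0,0,0]}
    - {"claw":255,"dp":[-0.0109,0.024,0],"angular":[0,0,0]}

```text
clock: 4.1
tcp_pos: [0.5971, -0.2136, 0.1137]
orientation: [-0.001, 0.107, 0.994, 0.0]
wrist_force: [0.3, 0.0, -4.0]
finger_gap: 0.0351
```

Call:
play_rows:
  steps:
    - {"claw":255,"dp":[-0.0108,0.0238,0],"angular":[0,0,0]}
    - {"claw":255,"dp":[-0.0108,0.0238,0],"angular":[0,0,0]}
    - {"claw":255,"dp":[0,0,0],"angular":[0,0,-6]}
    - {"claw":255,"dp":[0,0,0],"angular":[0,0,-6]}
    - {"claw":255,"dp":[0,0,0],"angular":[0,0,-6]}
    - {"claw":255,"dp":[0,0,0],"angular":[0,0,0]}
    - {"claw":255,"dp":[0,0,0],"angular":[0,0,0]}
    - {"claw":255,"dp":[0,0,0],"angular":[0,0,0]}

```text
clock: 4.77
tcp_pos: [0.628, -0.173, 0.114]
orientation: [-0.0, -0.048, 0.999, 0.0]
wrist_force: [0.6, 0.7, -4.2]
finger_gap: 0.0351
```

```bash
python3 - <<'E'
from h import *
s=env.get_state(); print(s['tcp_pos'],s['orientation'],s['finger_gap'])
im,d,W=cloud('top'); im2,d2,W2=cloud('scene'); np.savez('t2.npz',im=im,W=W); np.savez('s2.npz',im=im2,W=W2)
save(np.hstack([cv2.resize(im[90:290,120:320],None,fx=2,fy=2),cv2.resize(im2[90:290,150:350],None,fx=2,fy=2)]),'p2.png')
E
```

```text
[ 0.62795987 -0.1730376   0.11396626] [-3.31035466e-04 -4.84740915e-02  9.98824372e-01  1.61180189e-04] 0.03511618293170054
```

View pics/p2.png

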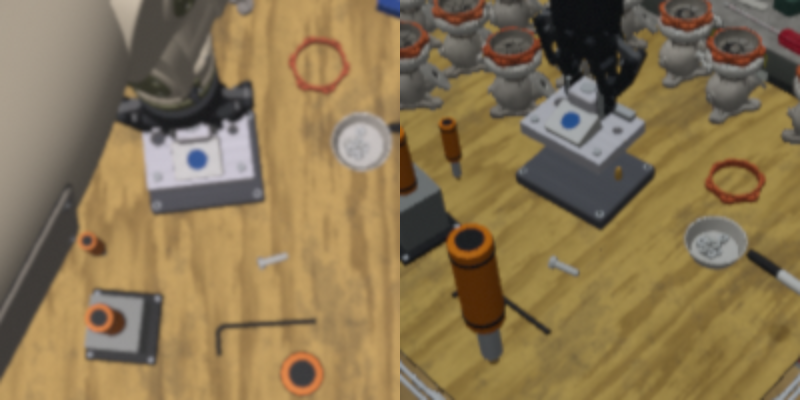

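The cover hangs level and aligned over the base; spot at crop (197,160). I'll measure its pose in the hand from the spot and the flange's front edge before lowering.

```bash
python3 - <<'E'
from h import *
y=np.radians(5.7); R=np.array([[np.cos(y),-np.sin(y)],[np.sin(y),np.cos(y)]]); o=np.array([.6163,-.1743])
for f,b in(('t2',(185,260,130,200)),('s2',(200,290,130,180))):
    z=np.load(f+'.npz'); im,W=z['im'],z['W']; h=cv2.cvtColor(im,cv2.COLOR_RGB2HSV)
    m=np.zeros(im.shape[:2],bool); m[b[2]:b[3],b[0]:b[1]]=1
    s=m&(h[...,0]>95)&(h[...,0]<125)&(h[...,1]>130)&(W[...,2]>.08)
    p=np.nanmean(W[s],0); print(f,'spot in base frame (want -20,0):',s.sum(),np.round((p[:2]-o)@R*1000,1),p[2])
    Q=W[m&(W[...,2]>.09)&(W[...,2]<.104)]; q=(Q[:,:2]-o)@R*1000
    print(' flange pts',len(q),'z',np.median(Q[:,2]),'min',np.percentile(q,1,0),q.min(0),'max',q.max(0))
    fr=[];ys=np.arange(-48,49,6)
    for a in ys:
        k=q[abs(q[:,1]-a)<3]; fr.append(k[:,0].min() if len(k) else np.nan)
    print(' front x by y',np.round(fr,1))
    bl=W[m&(W[...,2]>.132)&(W[...,2]<.142)]
    C=Q[q[:,0]<0]; A=np.c_[C,np.ones(len(C))]; c=np.linalg.lstsq(np.c_[C[:,:2],np.ones(len(C))],C[:,2],rcond=None)[0]; print(' tilt slopes',c[:2])
E
```

```text
t2 spot in base frame (want -20,0): 44 [-22.2  -0.5] 0.11218187838901722
 flange pts 863 z 0.0959156645930328 min [-43.70325368 -55.43804439] [-44.03152022 -56.09507577] max [23.64254927 56.14470572]
 front x by y [-43.5 -44.  -43.8 -43.7 -43.9 -43.9 -43.3 -42.7 -43.7 -43.7 -42.6 -43.5
 -43.3 -43.4 -43.3 -43.7 -42.9]
 tilt slopes [-0.00878592 -0.00315791]
s2 spot in base frame (want -20,0): 44 [-25.1   0.3] 0.11187275808557394
 flange pts 796 z 0.0957813595730937 min [-46.95797027 -56.22689919] [-47.77906618 -57.17327337] max [40.02628079 57.00413343]
 front x by y [-46.8 -47.5 -47.8 -46.1 -46.8 -46.1 -45.9 -46.9 -47.4 -46.1 -46.1 -46.5
 -47.  -45.7 -47.4 -45.8 -46.5]
 tilt slopes [0.00752198 0.00250979]
```

Call:
play_rows:
  steps:
    - {"claw":255,"dp":[-0.0015,0,0.01],"angular":[0,0,0]}
    - {"claw":255,"dp":[0,0,0.015],"angular":[0,0,0]}
    - {"claw":255,"dp":[0,0,0.01],"angular":[0,0,0]}
    - {"claw":255,"dp":[0,0,0.004],"angular":[0,0,0]}
    - {"claw":255,"dp":[0,0,0.003],"angular":[0,0,0]}
    - {"claw":255,"dp":[0,0,0.003],"angular":[0,0,0]}
    - {"claw":255,"dp":[0,0,0.003],"angular":[0,0,0]}
    - {"claw":255,"dp":[0,0,0],"angular":[0,0,0]}

```text
clock: 5.53
tcp_pos: [0.6298, -0.1729, 0.0661]
orientation: [-0.0, -0.05, 0.999, 0.0]
wrist_force: [-0.0, -0.1, -3.4]
finger_gap: 0.0349
```

Call:
play_rows:
  steps:
    - {"claw":255,"dp":[0,0,0.002],"angular":[0,0,0]}
    - {"claw":255,"dp":[0,0,0.002],"angular":[0,0,0]}
    - {"claw":255,"dp":[0,0,0.002],"angular":[0,0,0]}
    - {"claw":255,"dp":[0,0,0.0015],"angular":[0,0,0]}
    - {"claw":255,"dp":[0,0,0.001],"angular":[0,0,0]}
    - {"claw":255,"dp":[0,0,0.001],"angular":[0,0,0]}
    - {"claw":255,"dp":[0,0,0],"angular":[0,0,0]}
    - {"claw":255,"dp":[0,0,0],"angular":[0,0,0]}

```text
clock: 6.2
tcp_pos: [0.6298, -0.1729, 0.0568]
orientation: [-0.0, -0.05, 0.999, 0.0]
wrist_force: [-0.3, 1.5, -4.6]
finger_gap: 0.0355
```

Call:
play_rows:
  steps:
    - {"claw":255,"dp":[0,0,0.0005],"angular":[0,0,0]}
    - {"claw":255,"dp":[0,0,0.0005],"angular":[0,0,0]}
    - {"claw":255,"dp":[0,0,0],"angular":[0,0,0]}
    - {"claw":0,"dp":[0,0,0],"angular":[0,0,0]}
    - {"claw":0,"dp":[0,0,0],"angular":[0,0,0]}
    - {"claw":0,"dp":[0,0,0],"angular":[0,0,0]}
    - {"claw":0,"dp":[0,0,0],"angular":[0,0,0]}
    - {"claw":0,"dp":[0,0,0],"angular":[0,0,0]}

```text
clock: 6.87
tcp_pos: [0.6301, -0.173, 0.0562]
orientation: [0.0, -0.05, 0.999, -0.0]
wrist_force: [0.2, -0.3, -0.5]
finger_gap: 0.0852
```

Call:
play_rows:
  steps:
    - {"claw":0,"dp":[0,0,-0.01],"angular":[0,0,0]}
    - {"claw":0,"dp":[0,0,-0.025],"angular":[0,0,0]}
    - {"claw":0,"dp":[0,0,-0.035],"angular":[0,0,0]}
    - {"claw":0,"dp":[0,0,-0.035],"angular":[0,0,0]}
    - {"claw":0,"dp":[0,0,-0.035],"angular":[0,0,0]}
    - {"claw":0,"dp":[0.03,0,0],"angular":[0,0,0]}
    - {"claw":0,"dp":[0.035,0,0],"angular":[0,0,0]}
    - {"claw":0,"dp":[0.035,0,0],"angular":[0,0,0]}

```text
clock: 7.53
tcp_pos: [0.5303, -0.1832, 0.1976]
orientation: [0.001, -0.05, 0.999, -0.001]
wrist_force: [-0.4, -0.0, -1.0]
finger_gap: 0.0855
```

```bash
cat > chk.py <<'E'
from h import *
y=np.radians(5.7); R=np.array([[np.cos(y),-np.sin(y)],[np.sin(y),np.cos(y)]]); o=np.array([.6163,-.1743])
s=env.get_state(); print(s['clock'],s['tcp_pos'],s['orientation'],s['finger_gap'])
im,d,W=cloud('top'); im2,d2,W2=cloud('scene')
for n,im_,W_ in(('top',im,W),('scene',im2,W2)):
    q=np.einsum('hwi,ij->hwj',W_[...,:2]-o,R)*1000; z=W_[...,2]; near=(abs(q)<70).all(-1)
    def st(t,m):
        P=q[m].astype(np.float32); r=cv2.minAreaRect(P); print(n,t,len(P),'z',np.round(np.median(z[m])*1000,1),np.round(r[0],1),np.round(r[1],1),round(r[2],1),'min/max',P.min(0).round(1),P.max(0).round(1))
    st('flange',near&(z>.032)&(z<.044)); st('base',near&(z>.014)&(z<.026))
    h=cv2.cvtColor(im_,cv2.COLOR_RGB2HSV); s_=near&(h[...,0]>95)&(h[...,0]<125)&(h[...,1]>130)&(z>.03); print('spot',s_.sum(),np.nanmean(q[s_],0),np.nanmean(W_[s_],0))
E
python3 - <<'E'
from chk import *
save(np.hstack([cv2.resize(im[90:290,120:320],None,fx=2,fy=2),cv2.resize(im2[90:290,150:350],None,fx=2,fy=2)]),'p3.png')
E
```

```text
7.5333 [ 0.53033277 -0.18317069  0.19755803] [ 1.45015388e-03 -5.04027700e-02  9.98727516e-01 -8.98323611e-04] 0.08550439333257082
top flange 308 z 38.0 [  3.3 -38.6] [76.4 35.6] 0.3 min/max [-34.9 -56.3] [ 41.6 -20.7]
top base 132 z 19.4 [ -0.1 -37.5] [ 54.8 109.8] 88.2 min/max [-54.4 -65. ] [54.3 -8.4]
spot 0 [nan nan] [nan nan nan]
scene flange 755 z 37.6 [-3.2  0.5] [ 85.9 115.2] 0.5 min/max [-46.3 -57.3] [40.2 57.8]
scene base 566 z 19.4 [-5.3 -0.3] [106.8 130.4] 1.0 min/max [-59.  -65.6] [49.  64.3]
spot 39 [-23.4621672   -0.16986758] [ 0.59297071 -0.17679928  0.05391327]chk.py:10: RuntimeWarning: Mean of empty slice
  h=cv2.cvtColor(im_,cv2.COLOR_RGB2HSV); s_=near&(h[...,0]>95)&(h[...,0]<125)&(h[...,1]>130)&(z>.03); print('spot',s_.sum(),np.nanmean(q[s_],0),np.nanmean(W_[s_],0))
```

View pics/p3.png

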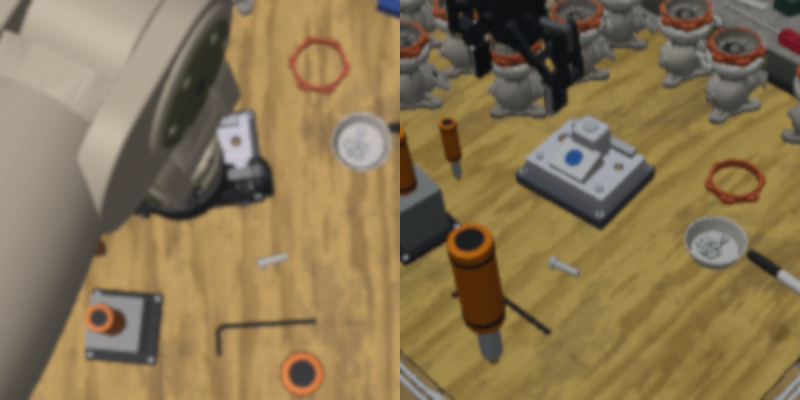

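The cover is seated flat: flange top at 38 mm, pegs visible in the holes, and aligned to the base in the same (scene) camera. Going to the probe.

Call:
play_rows:
  steps:
    - {"claw":0,"dp":[0.0179,0.0217,0],"angular":[0,0,0]}
    - {"claw":0,"dp":[0.0179,0.0217,0],"angular":[0,0,0]}
    - {"claw":0,"dp":[0.0179,0.0217,0],"angular":[0,0,0]}
    - {"claw":0,"dp":[0.0179,0.0217,0],"angular":[0,0,0]}
    - {"claw":0,"dp":[0.0178,0.0216,0],"angular":[0,0,0]}
    - {"claw":0,"dp":[0,0,0],"angular":[0,0,0]}
    - {"claw":0,"dp":[0,0,0],"angular":[0,0,0]}
    - {"claw":0,"dp":[0,0,0],"angular":[0,0,0]}

```text
clock: 8.3
tcp_pos: [0.4318, -0.0843, 0.1968]
orientation: [0.001, -0.05, 0.999, -0.001]
wrist_force: [0.5, -0.5, 0.8]
finger_gap: 0.0855
```

```bash
python3 - <<'E' 2>/dev/null
from h import *
s=env.get_state(); print(s['tcp_pos'],s['orientation'],s['joint_pos'])
im2,d2,W2=cloud('scene')
save(cv2.resize(im2[60:260,80:320],None,fx=3,fy=3),'p4.png')
E
```

```text
[ 0.43178516 -0.08432279  0.19678559] [ 1.24973651e-03 -5.00685129e-02  9.98744821e-01 -6.04477982e-04] [-3.75674651e-01  6.99654946e-02 -3.62001262e-01  1.13605392e+00
 -6.86999734e-05 -4.75853754e-01]
```

View pics/p4.png

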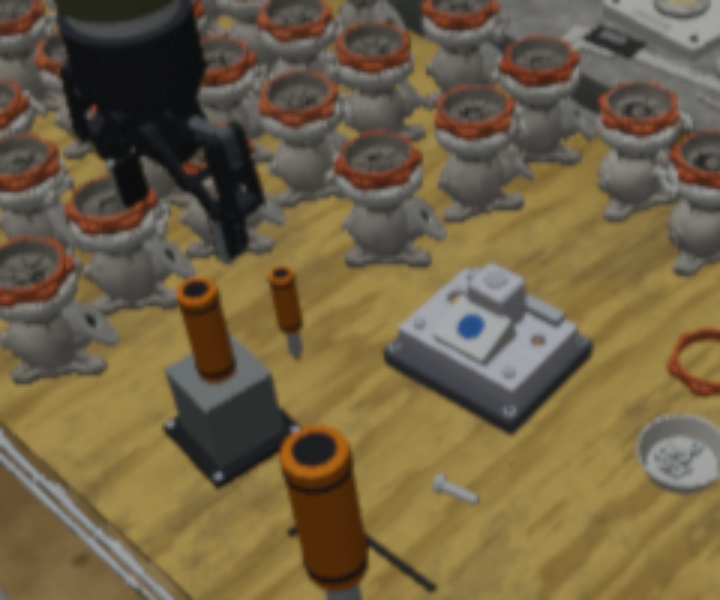

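The open jaws straddle the probe, fingertips at (130,195) and (232,250) and handle top at (200,290). Going down and closing.

Call:
play_rows:
  steps:
    - {"claw":0,"dp":[0,0,0.03],"angular":[0,0,0]}
    - {"claw":0,"dp":[0,0,0.028],"angular":[0,0,0]}
    - {"claw":0,"dp":[0,0,0.02],"angular":[0,0,0]}
    - {"claw":0,"dp":[0,0,0.01],"angular":[0,0,0]}
    - {"claw":0,"dp":[0,0,0],"angular":[0,0,0]}
    - {"claw":0,"dp":[0,0,0],"angular":[0,0,0]}
    - {"claw":255,"dp":[0,0,0],"angular":[0,0,0]}
    - {"claw":255,"dp":[0,0,0],"angular":[0,0,0]}
  force: 50

```text
clock: 9.02
tcp_pos: [0.4318, -0.0846, 0.1089]
orientation: [0.001, -0.05, 0.999, -0.0]
wrist_force: [-0.6, -0.4, 0.3]
finger_gap: 0.0641
```

Call:
play_rows:
  steps:
    - {"claw":255,"dp":[0,0,0],"angular":[0,0,0]}
    - {"claw":255,"dp":[0,0,0],"angular":[0,0,0]}
    - {"claw":255,"dp":[0,0,0],"angular":[0,0,0]}
    - {"claw":255,"dp":[0,0,0],"angular":[0,0,0]}
    - {"claw":255,"dp":[0,0,0],"angular":[0,0,0]}
    - {"claw":255,"dp":[0,0,0],"angular":[0,0,0]}
    - {"claw":255,"dp":[0,0,0],"angular":[0,0,0]}
    - {"claw":255,"dp":[0,0,0],"angular":[0,0,0]}

```text
clock: 9.68
tcp_pos: [0.431, -0.084, 0.1085]
orientation: [0.001, -0.05, 0.999, -0.0]
wrist_force: [-1.6, 1.6, 5.6]
finger_gap: 0.0266
```

Call:
play_rows:
  steps:
    - {"claw":255,"dp":[0,0,-0.006],"angular":[0,0,0]}
    - {"claw":255,"dp":[0,0,-0.012],"angular":[0,0,0]}
    - {"claw":255,"dp":[0,0,-0.018],"angular":[0,0,0]}
    - {"claw":255,"dp":[0,0,-0.02],"angular":[0,0,0]}
    - {"claw":255,"dp":[0,0,-0.02],"angular":[0,0,0]}
    - {"claw":255,"dp":[0,0,-0.02],"angular":[0,0,0]}
    - {"claw":255,"dp":[0,0,-0.014],"angular":[0,0,0]}
    - {"claw":255,"dp":[0,0,0],"angular":[0,0,0]}

```text
clock: 10.35
tcp_pos: [0.4319, -0.0845, 0.2206]
orientation: [0.002, -0.05, 0.999, -0.001]
wrist_force: [0.4, -0.1, -2.2]
finger_gap: 0.0268
```

Call:
play_rows:
  steps:
    - {"claw":255,"dp":[0,0,0],"angular":[0,0,0]}
    - {"claw":255,"dp":[0,0,0],"angular":[0,0,0]}
    - {"claw":255,"dp":[0,0,0],"angular":[0,0,0]}
    - {"claw":255,"dp":[0,0,0],"angular":[0,0,0]}
    - {"claw":255,"dp":[0,0,0],"angular":[0,0,0]}
    - {"claw":255,"dp":[0,0,0],"angular":[0,0,0]}
    - {"claw":255,"dp":[0,0,0],"angular":[0,0,0]}
    - {"claw":255,"dp":[0,0,0],"angular":[0,0,0]}

```text
clock: 11.02
tcp_pos: [0.4305, -0.0839, 0.2177]
orientation: [-0.0, -0.05, 0.999, 0.0]
wrist_force: [0.2, 0.0, -1.0]
finger_gap: 0.0271
```

Call:
play_rows:
  steps:
    - {"claw":255,"dp":[-0.0166,-0.0155,0],"angular":[0,0,0]}
    - {"claw":255,"dp":[-0.0166,-0.0155,0],"angular":[0,0,0]}
    - {"claw":255,"dp":[-0.0166,-0.0155,0],"angular":[0,0,0]}
    - {"claw":255,"dp":[-0.0166,-0.0155,0],"angular":[0,0,0]}
    - {"claw":255,"dp":[-0.0166,-0.0155,0],"angular":[0,0,0]}
    - {"claw":255,"dp":[-0.0166,-0.0155,0],"angular":[0,0,0]}
    - {"claw":255,"dp":[-0.0166,-0.0154,0],"angular":[0,0,0]}
    - {"claw":255,"dp":[0,0,0],"angular":[0,0,0]}

```text
clock: 11.68
tcp_pos: [0.56, -0.1829, 0.217]
orientation: [0.001, -0.049, 0.999, -0.001]
wrist_force: [1.8, -0.2, -0.7]
finger_gap: 0.027
```

Call:
play_rows:
  steps:
    - {"claw":255,"dp":[0,0,0],"angular":[0,-4,0]}
    - {"claw":255,"dp":[0,0,0],"angular":[0,-4,0]}
    - {"claw":255,"dp":[0,0,0],"angular":[0,-4,0]}
    - {"claw":255,"dp":[0,0,0],"angular":[0,-4,0]}
    - {"claw":255,"dp":[0,0,0],"angular":[0,-4,0]}
    - {"claw":255,"dp":[0,0,0],"angular":[0,0,0]}
    - {"claw":255,"dp":[0,0,0],"angular":[0,0,0]}
    - {"claw":255,"dp":[0,0,0],"angular":[0,0,0]}

```text
clock: 12.35
tcp_pos: [0.5572, -0.1804, 0.2184]
orientation: [0.173, -0.049, 0.984, 0.008]
wrist_force: [0.8, 0.4, -1.1]
finger_gap: 0.0271
```

```bash
cat > tip.py <<'E'
from h import *
from scipy.spatial.transform import Rotation as Ro
s=env.get_state(); q=s['orientation']; Rt=Ro.from_quat([*q[1:],q[0]]).as_matrix(); t=s['tcp_pos']
y=np.radians(5.7); n=np.array([-np.sin(np.radians(20))*np.cos(y),-np.sin(np.radians(20))*np.sin(y),np.cos(np.radians(20))])
spot=np.array([.5949,-.1765,.054]); tip=t+.0905*Rt[:,2]
print('clock',s['clock'],'tcp',t,'F',s['wrist_force'],'angle',np.degrees(np.arccos(-n@Rt[:,2])),'tip',tip,'spot-tip in tool (mm)',np.round((spot-tip)@Rt*1000,1),'height over pad',(tip-spot)@n)
E
python3 - <<'E'
from tip import *
ims=[]
im,d,W=cloud('scene'); h=cv2.cvtColor(im,cv2.COLOR_RGB2HSV)
c=env.calibration('scene'); T=np.linalg.inv(np.array(c['world_from_camera']))
def pj(p): a=T[:3,:3]@p+T[:3,3]; return np.round([c['fx']*a[0]/a[2]+c['cx'],c['fy']*a[1]/a[2]+c['cy']],1)
print('proj tip',pj(tip),'spot',pj(spot))
v,u=np.where((h[...,0]>95)&(h[...,0]<125)&(h[...,1]>130)); k=(abs(u-240)<40)&(abs(v-165)<40); print('blue px',u[k].mean(),v[k].mean(),k.sum())
z=W[...,2]; o=(h[...,0]<15)&(h[...,1]>140)&(np.linalg.norm(W-t-np.array([0,0,.0]),axis=-1)<.08); P=W[o]; print('orange',len(P),P.mean(0))
save(cv2.resize(im[80:230,160:320],None,fx=4,fy=4,interpolation=cv2.INTER_CUBIC),'p5.png')
E
```

```text
clock 12.35 tcp [ 0.55721773 -0.18040618  0.21843956] F [ 0.79599342  0.37752571 -1.11443099] angle 0.05002654948724809 tip [ 0.58796118 -0.17738273  0.13337518] spot-tip in tool (mm) [20.5  0.2 77. ] height over pad 0.07697973790580392
proj tip [233.4 143.3] spot [236.9 168. ]
blue px 236.4102564102564 168.48717948717947 39
orange 206 [ 0.5448052  -0.1870677   0.21767377]
```

View pics/p5.png

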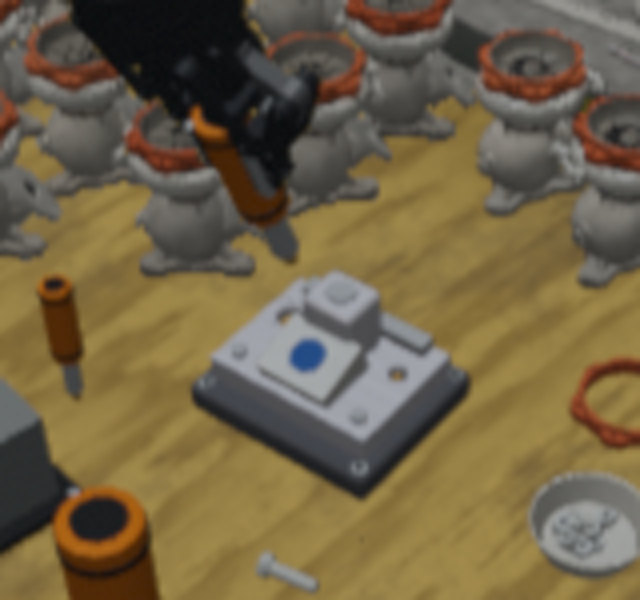

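Held square, with the tip at crop (292,262) → pixel (233,145), predicted (233,143). Spot at pixel (236,168). Moving to about 17 mm above the spot.

Call:
play_rows:
  steps:
    - {"claw":255,"dp":[0.004,0,0.012],"angular":[0,0,0]}
    - {"claw":255,"dp":[0.004,0,0.012],"angular":[0,0,0]}
    - {"claw":255,"dp":[0.004,0,0.012],"angular":[0,0,0]}
    - {"claw":255,"dp":[0.004,0,0.012],"angular":[0,0,0]}
    - {"claw":255,"dp":[0.0045,0,0.012],"angular":[0,0,0]}
    - {"claw":255,"dp":[0,0,0],"angular":[0,0,0]}
    - {"claw":255,"dp":[0,0,0],"angular":[0,0,0]}
    - {"claw":255,"dp":[0,0,0],"angular":[0,0,0]}

```text
clock: 13.07
tcp_pos: [0.5593, -0.1804, 0.1552]
orientation: [0.174, -0.049, 0.984, 0.008]
wrist_force: [0.1, -0.1, -1.9]
finger_gap: 0.0273
```

```bash
python3 - <<'E'
from tip import *
im,d,W=cloud('scene'); c=env.calibration('scene'); T=np.linalg.inv(np.array(c['world_from_camera']))
def pj(p): a=T[:3,:3]@p+T[:3,3]; return np.round([c['fx']*a[0]/a[2]+c['cx'],c['fy']*a[1]/a[2]+c['cy']],1)
print('proj tip',pj(tip),'spot',pj(spot))
save(cv2.resize(im[115:195,200:290],None,fx=7,fy=7,interpolation=cv2.INTER_CUBIC),'p6.png')
E
```

```text
clock 13.0667 tcp [ 0.55927879 -0.18036424  0.1552215 ] F [ 0.09586826 -0.10492249 -1.86744623] angle 0.03674134459692006 tip [ 0.59013052 -0.1773084   0.07019749] spot-tip in tool (mm) [ 1.   0.3 16.9] height over pad 0.0168713117520944
proj tip [235.4 164.1] spot [236.9 168. ]
```

View pics/p6.png

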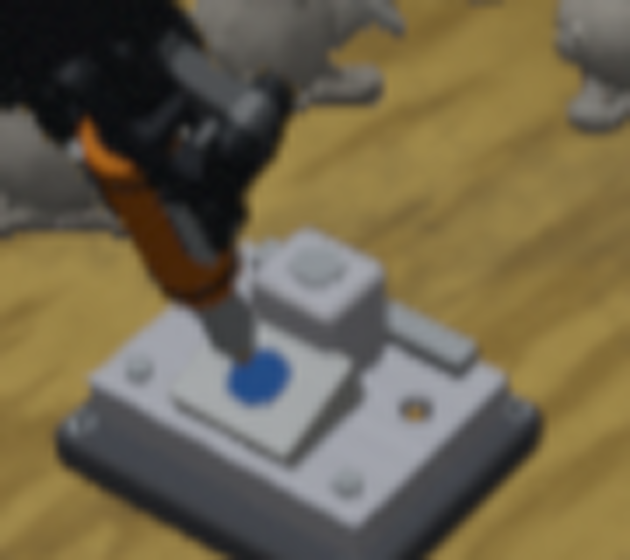

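Call:
play_rows:
  steps:
    - {"claw":255,"dp":[0.001,0,0.002],"angular":[0,0,0]}
    - {"claw":255,"dp":[0,0,0.002],"angular":[0,0,0]}
    - {"claw":255,"dp":[0,0,0.002],"angular":[0,0,0]}
    - {"claw":255,"dp":[0,0,0.002],"angular":[0,0,0]}
    - {"claw":255,"dp":[0,0,0.002],"angular":[0,0,0]}
    - {"claw":255,"dp":[0,0,0.001],"angular":[0,0,0]}
    - {"claw":255,"dp":[0,0,0],"angular":[0,0,0]}
    - {"claw":255,"dp":[0,0,0],"angular":[0,0,0]}

```text
clock: 13.78
tcp_pos: [0.561, -0.1798, 0.1436]
orientation: [0.173, -0.049, 0.984, 0.009]
wrist_force: [0.5, 0.1, -1.6]
finger_gap: 0.0272
```

Call:
play_rows:
  steps:
    - {"claw":255,"dp":[0,0,0],"angular":[0,0,0]}
    - {"claw":255,"dp":[0,0,0],"angular":[0,0,0]}
    - {"claw":255,"dp":[0,0,0],"angular":[0,0,0]}
    - {"claw":255,"dp":[0,0,0],"angular":[0,0,0]}
    - {"claw":255,"dp":[0,0,0],"angular":[0,0,0]}
    - {"claw":255,"dp":[0,0,0],"angular":[0,0,0]}
    - {"claw":255,"dp":[0,0,0],"angular":[0,0,0]}
    - {"claw":255,"dp":[0,0,0],"angular":[0,0,0]}

```text
clock: 14.45
tcp_pos: [0.561, -0.1798, 0.1438]
orientation: [0.173, -0.049, 0.984, 0.009]
wrist_force: [0.6, -0.0, -1.9]
finger_gap: 0.027
```

Call:
play_rows:
  steps:
    - {"claw":255,"dp":[0,0,0.001],"angular":[0,0,0]}
    - {"claw":255,"dp":[0,0,0.001],"angular":[0,0,0]}
    - {"claw":255,"dp":[0,0,0.001],"angular":[0,0,0]}
    - {"claw":255,"dp":[0,0,0],"angular":[0,0,0]}
    - {"claw":255,"dp":[0,0,0],"angular":[0,0,0]}
    - {"claw":255,"dp":[0,0,0],"angular":[0,0,0]}
    - {"claw":255,"dp":[0,0,0],"angular":[0,0,0]}
    - {"claw":255,"dp":[0,0,0],"angular":[0,0,0]}

```text
clock: 15.12
tcp_pos: [0.5621, -0.1797, 0.141]
orientation: [0.173, -0.049, 0.984, 0.009]
wrist_force: [-0.6, -0.1, -1.4]
finger_gap: 0.0268
```

Call:
play_rows:
  steps:
    - {"claw":255,"dp":[0,0,0.001],"angular":[0,0,0]}
    - {"claw":255,"dp":[0,0,0.001],"angular":[0,0,0]}
    - {"claw":255,"dp":[0,0,0],"angular":[0,0,0]}
    - {"claw":255,"dp":[0,0,0],"angular":[0,0,0]}
    - {"claw":255,"dp":[0,0,0],"angular":[0,0,0]}
    - {"claw":255,"dp":[0,0,0],"angular":[0,0,0]}
    - {"claw":255,"dp":[0,0,0],"angular":[0,0,0]}
    - {"claw":255,"dp":[0,0,0],"angular":[0,0,0]}

```text
clock: 15.78
tcp_pos: [0.5628, -0.1796, 0.1391]
orientation: [0.174, -0.049, 0.984, 0.009]
wrist_force: [0.4, -1.2, -0.5]
finger_gap: 0.0269
```

Call:
play_rows:
  steps:
    - {"claw":255,"dp":[0,0,0.001],"angular":[0,0,0]}
    - {"claw":255,"dp":[0,0,0.001],"angular":[0,0,0]}
    - {"claw":255,"dp":[0,0,0],"angular":[0,0,0]}
    - {"claw":255,"dp":[0,0,0],"angular":[0,0,0]}
    - {"claw":255,"dp":[0,0,0],"angular":[0,0,0]}
    - {"claw":255,"dp":[0,0,0],"angular":[0,0,0]}
    - {"claw":255,"dp":[0,0,0],"angular":[0,0,0]}
    - {"claw":255,"dp":[0,0,0],"angular":[0,0,0]}

```text
clock: 16.45
tcp_pos: [0.5635, -0.1796, 0.1373]
orientation: [0.174, -0.049, 0.984, 0.009]
wrist_force: [-0.2, 0.7, 1.1]
finger_gap: 0.027
```

```bash
cat > f.py <<'E'
from tip import *
F=[]
for i in range(12):
    im,_=env.read_camera('scene'); F.append(env.get_state()['wrist_force'])
F=np.array(F); w=np.array([0,0,-.13*9.81]); print('F mean',F.mean(0).round(2),'sd',F.std(0).round(2),'along n (weight removed, if bias-free):',round((F.mean(0)-w)@n,2))
E
python3 f.py
```

```text
clock 16.45 tcp [ 0.56352959 -0.17960568  0.13731337] F [-0.24910215  0.71585068  1.05124152] angle 0.020468666385385748 tip [ 0.59435973 -0.17653359  0.05228211] spot-tip in tool (mm) [-1.1 -0.  -1.4] height over pad -0.001429273987940437
F mean [-0.89 -0.22  0.99] sd [0.47 0.53 0.53] along n (weight removed, if bias-free): 2.44
```

Contact: about 2.4 N, which fits about 1 mm of travel. Pressing about 3.5 mm further.

Call:
play_rows:
  steps:
    - {"claw":255,"dp":[0,0,0.001],"angular":[0,0,0]}
    - {"claw":255,"dp":[0,0,0.001],"angular":[0,0,0]}
    - {"claw":255,"dp":[0,0,0.001],"angular":[0,0,0]}
    - {"claw":255,"dp":[0,0,0.0005],"angular":[0,0,0]}
    - {"claw":255,"dp":[0,0,0],"angular":[0,0,0]}
    - {"claw":255,"dp":[0,0,0],"angular":[0,0,0]}
    - {"claw":255,"dp":[0,0,0],"angular":[0,0,0]}
    - {"claw":255,"dp":[0,0,0],"angular":[0,0,0]}

```text
clock: 17.72
tcp_pos: [0.5647, -0.1795, 0.134]
orientation: [0.174, -0.049, 0.984, 0.009]
wrist_force: [-1.6, -1.2, 1.5]
finger_gap: 0.0274
```

```bash
python3 - <<'E'
from f import *
s=env.get_state();print(s['clock'],s['tcp_pos'],s['qvel'].round(4))
save(cv2.resize(im[115:195,200:290],None,fx=7,fy=7,interpolation=cv2.INTER_CUBIC),'p7.png')
E
```

```text
clock 17.7167 tcp [ 0.56466858 -0.17946289  0.13398589] F [-1.61816554 -1.17002975  1.47490924] angle 0.013475937326797496 tip [ 0.59548838 -0.17638884  0.04895095] spot-tip in tool (mm) [-1.2 -0.1 -4.9] height over pad -0.0049485701818502755
F mean [-1.07 -0.23  2.25] sd [0.52 0.37 0.3 ] along n (weight removed, if bias-free): 3.68
18.3167 [ 0.56466346 -0.17947453  0.13391822] [ 0.0007 -0.0016 -0.0017  0.0016 -0.0003 -0.0006]
```

View pics/p7.png

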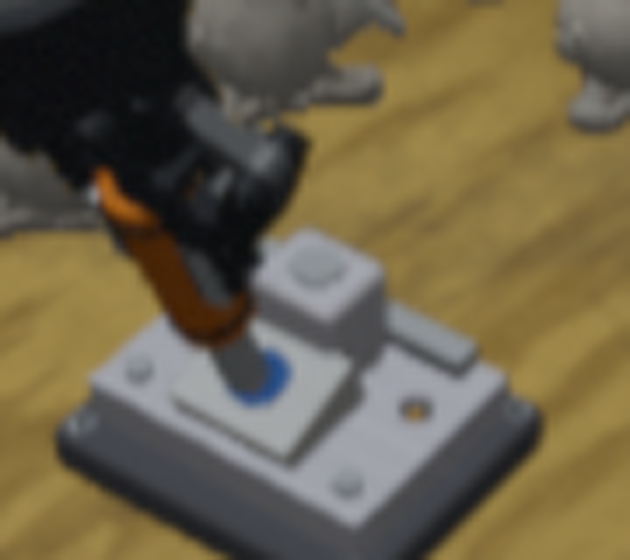

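The force rose by 1.2 N over 3.5 mm, which fits the spring. In the picture the nose sits about 2–4 mm left and below the spot centre (259,377), and the kinematic estimate says 1.2 mm the same way. I'll back off, shift 2.5 mm up-slope and press again.

Call:
play_rows:
  steps:
    - {"claw":255,"dp":[0,0,-0.002],"angular":[0,0,0]}
    - {"claw":255,"dp":[0,0,-0.003],"angular":[0,0,0]}
    - {"claw":255,"dp":[0,0,-0.003],"angular":[0,0,0]}
    - {"claw":255,"dp":[0,0,0],"angular":[0,0,0]}
    - {"claw":255,"dp":[-0.0012,0,0],"angular":[0,0,0]}
    - {"claw":255,"dp":[-0.0013,0,0],"angular":[0,0,0]}
    - {"claw":255,"dp":[0,0,0],"angular":[0,0,0]}
    - {"claw":255,"dp":[0,0,0],"angular":[0,0,0]}

```text
clock: 18.98
tcp_pos: [0.5642, -0.1793, 0.142]
orientation: [0.173, -0.049, 0.984, 0.009]
wrist_force: [0.2, 0.1, -1.7]
finger_gap: 0.0271
```

```bash
python3 f.py
```

```text
clock 18.9833 tcp [ 0.56418676 -0.17930225  0.14201011] F [ 0.18255459  0.06666247 -1.73663426] angle 0.029349407478803574 tip [ 0.59496041 -0.1761906   0.05695983] spot-tip in tool (mm) [ 1.1 -0.3  2.8] height over pad 0.0027502588803418855
F mean [-0.03 -0.14 -1.49] sd [0.39 0.47 0.6 ] along n (weight removed, if bias-free): -0.19
```

Call:
play_rows:
  steps:
    - {"claw":255,"dp":[0,0,0.002],"angular":[0,0,0]}
    - {"claw":255,"dp":[0,0,0.002],"angular":[0,0,0]}
    - {"claw":255,"dp":[0,0,0.001],"angular":[0,0,0]}
    - {"claw":255,"dp":[0,0,0.001],"angular":[0,0,0]}
    - {"claw":255,"dp":[0,0,0.001],"angular":[0,0,0]}
    - {"claw":255,"dp":[0,0,0.001],"angular":[0,0,0]}
    - {"claw":255,"dp":[0,0,0],"angular":[0,0,0]}
    - {"claw":255,"dp":[0,0,0],"angular":[0,0,0]}

```text
clock: 20.25
tcp_pos: [0.5671, -0.1793, 0.135]
orientation: [0.174, -0.049, 0.984, 0.009]
wrist_force: [-1.3, -0.1, 3.0]
finger_gap: 0.0268
```

```bash
python3 - <<'E'
from f import *
s=env.get_state();print(s['clock'],s['tcp_pos'],s['qvel'].round(4))
save(cv2.resize(im[115:195,200:290],None,fx=7,fy=7,interpolation=cv2.INTER_CUBIC),'p8.png')
E
```

```text
clock 20.25 tcp [ 0.56711739 -0.17933426  0.13498278] F [-1.28765021 -0.1255673   2.9525594 ] angle 0.03112242943051066 tip [ 0.59796168 -0.17627387  0.04995623] spot-tip in tool (mm) [ 1.5  0.1 -4.9] height over pad -0.004849557335399525
F mean [-1.24 -0.53  2.48] sd [0.43 0.57 0.46] along n (weight removed, if bias-free): 3.97
20.85 [ 0.5670469  -0.17928514  0.13484491] [ 0.0009  0.0001 -0.0003  0.0009 -0.0021  0.0015]
```

View pics/p8.png

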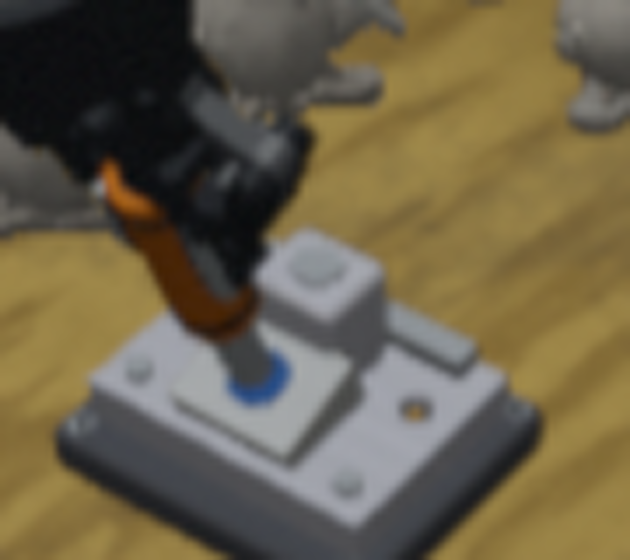

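The tip is centred on the spot at about 4 N, roughly half travel. The cover looks unmoved and everything is at rest.

```bash
python3 -c "
from workcell import env
print(env.hand_in(), env.get_state()['clock'])"
```

```text
the job is handed in; nothing more can be done
the job is handed in; nothing more can be done
```

The job is handed in: the cover is seated on the base and released, and the gripper is holding the probe against the blue spot. Handing in returns no verdict, so what follows is from my own checks.

- **Cover:** after release it lay flat, with its flange top at 38 mm as expected for a seated cover, both pegs in their holes and its yaw matching the base. It looked unmoved in the last picture.
- **Probe:** I took the 28 mm probe from the stand; the other two, about 18 and 37 mm across, are decoys. The first press looked a few millimetres low on the spot, so I backed off, shifted 2.5 mm up the slope and pressed again.
- **Final press:**
  - Force is about 4 N.
  - Tip travel is about 5 mm, by position and force rather than read directly.
  - The gripper is within 0.1° of the pad's computed normal.
  - The tip is within about 2 mm of the spot centre, and the arm is at rest.
- **Bystanders:** I did not touch any and saw none move in the pictures, but I did not measure them again at the end.
- **Disagreement:** the two cameras differ by about 3–5 mm in x. I aimed the tip at the average of the two, then corrected it from the picture. The press finished at about 21 s on the clock, against the 51 s limit.

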